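Clamp a sample bottle with the cam lever

TASK

Stand the white sample bottle with the black cap upright on the clamp's plate, between the spring pad and the V-jaw. Then turn the red-knobbed cam lever anticlockwise until the gap is taken up and the dial's pointer stands in the green; the bottle is thin, so never let the pointer run on into the red. Leave the lever there with the bottle held against the V-jaw, and do not disturb the vial and the flask.

Things in the scene. Friction and masses are not known exactly. Their poses are not given: they have to be found in the camera images.
- bottle: white sample bottle with black screw cap, round, 42 mm diameter, 93 mm high (straight wall up to 65 mm), about 45 g, loose, standing on the bench; origin at the centre of its underside, z along its axis. Grasp it below the cap
- vial: small clear screw-cap vial with white cap, 29 mm diameter, 78 mm high, loose bystander; origin at the centre of its underside
- flask: small volumetric flask with teal stopper, 41 mm diameter, 123 mm high, loose bystander; origin at the centre of its underside
- clamp: aluminium plate of the bottle clamp, 225 x 130 mm, fixed to the bench, its top face 12 mm above the bench; origin on the bench between the jaws. Its x axis is the clamping direction, from cam and sliding jaw (x negative) to the V-jaw (x positive); z up. Sliding jaw, dial and lever hub reach at most 43 mm above the bench; only the knob is higher
- seat (a point): point on the plate's top face where the bottle's underside centre lies when the bottle sits against both faces of the blue V-jaw; axes as the clamp's. The V-jaw is 26 mm high above the plate (38 mm above the bench), opens to -x with smooth faces at 45 degrees. Its setting along x varies from run to run. The bottle cannot go beyond this point; the pad will push it here
- pad_face (a point): centre of the smooth black plastic front face of the spring pad on the sliding jaw, 24 mm above the bench; the pad is 36 mm wide, 20 mm high (14 to 34 mm above the bench) and moves along the clamp's x axis with the jaw. With the lever open, seat lies 21 mm + a gap of 9 to 19 mm in x from the pad face, so a bottle (radius 21 mm) stands free with its centre halfway between pad_face + 21 mm and seat
- pad (a joint): how far the spring pad is pressed back into the sliding jaw, m: 0 free, 0.007 at its stop; spring about 2 N per mm
- pointer (a joint): angle of the black pointer (33 mm) on the dial, a flat round face 76 mm wide that the blue sliding jaw carries on the clamp's -y side, facing up; rad, clockwise from above, 0.3 rad per mm of pad travel: 0 with the pad free, white up to 0.54, green 0.54 to 1.26 (pad pressed 1.8 to 4.2 mm), red above that
- cam_lever (a joint): angle of the cam lever, rad: 0 fully open, grows anticlockwise seen from above, stop at 2.3; starts between 0 and 0.3. A stiff hinge (about 0.25 N m, 3 to 5 N at the knob) that stays where it is left. At value q the lever points from cam_pivot at 2.094 + q rad from the clamp's x axis and has pushed the jaw 12.5 mm x q (spiral cam) towards the V-jaw
- cam_pivot (a point): point on the lever's upright hinge axis, 40 mm above the bench, 75 mm from the clamp's origin along its -x. Clamp origin, cam_pivot, pad_face and seat lie in one upright plane along the clamp's x
- lever_knob (a point): point on the axis of the red upright round knob at the lever's end, 90 mm from the hinge axis; 60 mm above the bench. The knob is 16 mm thick and stands free from 37 to 78 mm above the bench; the lever's arm is below it

How it is judged:
By the outcome, as a careful person would: the job done as asked, in the order asked, and still so for the second after the job is handed in, with the robot touching nothing.
It also fails if it takes over 67 s, if anything falls off the work surface, if the arm or the gripper's body presses on something with over 40 N, if the wrist force passes 120 N, or if a joint passes its speed limit or range.

ROBOT

A 7-joint arm with a two-finger parallel gripper is mounted at the origin on a cart in front of the work surface, level with it; the furniture and walls round the work are solid. World frame = base frame: x ahead of the robot, y to its left, z up, the work surface at z = 0. Lengths are in m, angles in rad, forces in N, time in s.
With the tool pointing down it reaches from about 0.35 to 0.9 m from the base axis. Payload 8.1 kg.
Tool frame: the origin (TCP) lies at the very end of the fingers, on their centre line; the grasp point (between the pads) lies 19 mm behind it (grasp_offset is the distance from the TCP to the grasp point, in m); z points along the fingers, y is the line along which they close (so a half turn about z gives the same grasp; the last joint's range is limited). The gripper opens to 92 mm and grips with 3 to 60 N. Pads are 19 mm wide; open, the fingers measure 130 mm over their backs; the gripper's body (75 mm by 190 mm) begins 47 mm behind the grasp point.
Start: joints at [1.048, 0.434, 0.025, 1.573, -0.012, 1.134, -0.075], TCP at [0.255, -0.571, 0.227] pointing down, gripper open.
Joint ranges: [-2.62, 2.62], [-0.44, 2.09], [-1.27, 1.32], [0.08, 2.57], [-1.32, 4.46], [0.12, 2], [-2.74, 2.74]. Speed limits (rad/s): [2.22, 2.22, 3.01, 3.01, 3.14, 3.14, 3.14].

INTERFACE

Orientations are given as a rotation vector (axis times angle).
In Python, from cell import observe, get_image, camera_params, sign_off, silhouettes, grasp_offset gives the robot as it stands. The module is installed in compiled form; this text tells all that it offers.
- The arm moves only by the tool jog_arm, never from a script. Its argument "motion" is a list that holds one entry, the list of rows, each a list of 7 numbers: the shift along the tool's x, y, z in m, then the turn, a rotation vector about the tool's x, y, z in rad, then the closure, from -1 (fully open) to 1 (shut), so that 0 is half open. In form: [[[dx, dy, dz, wx, wy, wz, hand], ...]]. A call has 1 to 10 rows; each row is the pose to reach, as a shift and turn from the pose commanded when the call began, along the tool's axes at that moment; what a row does not reach only later rows make up. A row lasts 1/12 s, in which the tool goes at most 41.7 mm and 7.16 degrees, less where a joint would pass 70% of its speed; a pose out of reach is approached as far as the arm can. A call with a gripper value outside its range is refused whole. The fingers move at their own pace and stop on an object; "force" is the grip in N (left out, the last holds). Time passes only in rows, so rows that repeat a pose let the fingers close. It gives the time, the measured TCP pose, the force, the opening and the grip force at its end, in the units of the state.
- observe(): the state, without advancing time (a new reading comes with each control period).
- get_image(name): name is "scene" or "side" or "wrist"; returns the picture (480x640x3 uint8, red, green, blue); there is no depth.
- camera_params(name): a dict with "vertical_fov" (degrees; the focal length in pixels is half the picture's height over the tangent of half this angle, whatever the lens; pixels are square), "cx", "cy" (the principal point, pixels), "T" (4x4, takes a point from camera to world coordinates). Camera axes: x right, y down, z forward; pixel columns grow to the right and rows downward; lengths in m; the calibration is good to about 2 mm. A picture is of the moment at which its call begins: read the wrist's pose just before it. camera_params takes no time and is no camera call; for the wrist camera it gives the pose at the moment of the call.
- sign_off(): hands the job in; it is judged then, once.
Trained networks look in the newest picture that a camera, given by its name, has taken for a name from the list of things; names that differ only in an ending like _2 or _b are one class to them, and where a whole thing is asked for, a point or a joint stands for the part that bears it (a point fixed in the world has none). Each returns a list of dicts, best first, with "p" (0 to 1); they miss things now and then, are a little off and sometimes report something else, mostly with a low value. They report only what shows in the picture. A call takes as long as a camera call.
- silhouettes(query, camera): "mask" (480x640 bool, what is visible of it) and "pixel" ([column, row] in pixels, amid what is visible of it).
The state is a dict: "clock": time; "joints": joint angles; "dq": joint speeds; "joint_efforts": joint torques, N m; "position": TCP position; "ee_rot": TCP orientation; "force": force on the tool from outside, world axes, zero at the start; "ft_torque": the same for the moment, N m; "width": opening from 0.0 (shut) to 1.0 (fully open); "gripper_force": force on a finger pad.
Only numpy, scipy, OpenCV 4.12 (cv2) and the standard library are available. Lean on these libraries where they do the work, as an engineer would, in place of code of your own. Each camera call takes 0.05 s, during which the arm holds its last target. There are 200 camera calls.

## Working session

There is one attempt and no reset: what is moved stays moved. The work goes in short steps, Python scripts to look and compute and a tool call to move; the robot and the scene stay as the last step left them, time stands still between calls to the robot, and variables do not carry over. Pictures are saved under pics/ and viewed, at most 13 in all, crops included, and the job is handed in when it is done.

Besides the shell and the picture viewer there is one more tool, called after "Request:" as name([rows], argument=value, ...), one row to a line, values as JSON. jog_arm: Moves the arm, as the interface text tells. Its arguments: {"type":"object","properties":{"motion":{"type":"array"},"force":{"type":"number"}},"required":["motion"]}

```bash
mkdir -p pics; python3 - <<'E'
from cell import *
import cv2,numpy as np
o=observe();print({k:np.round(v,3).tolist() for k,v in o.items()},grasp_offset)
ims=[]
for c in("scene","side","wrist"):
    im=get_image(c);p=camera_params(c);print(c,p["vertical_fov"],p["cx"],p["cy"],np.round(p["T"],3).tolist())
    cv2.imwrite(f"pics/{c}0.png",im[:,:,::-1])
    for q in("bottle","vial","flask","clamp","lever_knob","pad_face","pointer"):
        for d in silhouettes(q,c)[:2]:print(c,q,round(d["p"],2),np.round(d["pixel"]),d["mask"].sum())
E
```

```text
{'clock': 0.0, 'joints': [1.048, 0.435, 0.025, 1.574, -0.012, 1.134, -0.075], 'dq': [-0.001, 0.0, 0.001, -0.0, 0.002, -0.002, 0.002], 'joint_efforts': [-0.0, -66.784, 0.985, -31.446, -0.06, 0.043, 0.0], 'position': [0.254, -0.57, 0.226], 'ee_rot': [-3.071, -0.654, 0.001], 'force': [-0.308, 0.47, 0.351], 'ft_torque': [0.016, 0.08, 0.024], 'gripper_force': 0.0, 'width': 0.994} 0.0188
scene 45.12589375903293 321.45482915805275 240.1033143555066 [[-0.808, -0.439, 0.392, 0.077], [-0.589, 0.609, -0.531, 0.735], [-0.006, -0.66, -0.751, 0.989], [0.0, 0.0, 0.0, 1.0]]
scene bottle 0.68 [264. 264.] 699
scene vial 0.54 [325. 305.] 328
scene vial 0.48 [370. 190.] 508
scene flask 0.83 [252. 331.] 521
scene clamp 0.64 [345. 212.] 3878
scene lever_knob 0.72 [366. 189.] 537
side 48.93006845113045 315.8864465268191 247.37453209893823 [[-0.858, -0.233, 0.458, 0.058], [-0.513, 0.434, -0.741, 0.87], [-0.026, -0.87, -0.491, 0.577], [0.0, 0.0, 0.0, 1.0]]
side bottle 0.79 [249. 268.] 929
side vial 0.62 [319. 295.] 428
side flask 0.74 [238. 328.] 825
side clamp 0.84 [329. 230.] 3106
side lever_knob 0.95 [356. 212.] 369
side pad_face 0.31 [322. 296.] 400
wrist 71.30751880986261 321.7699432687329 239.69202288407212 [[0.407, -0.872, -0.271, 0.328], [-0.913, -0.389, -0.12, -0.538], [-0.001, 0.296, -0.955, 0.386], [0.0, 0.0, 0.0, 1.0]]
```

View pics/scene0.png

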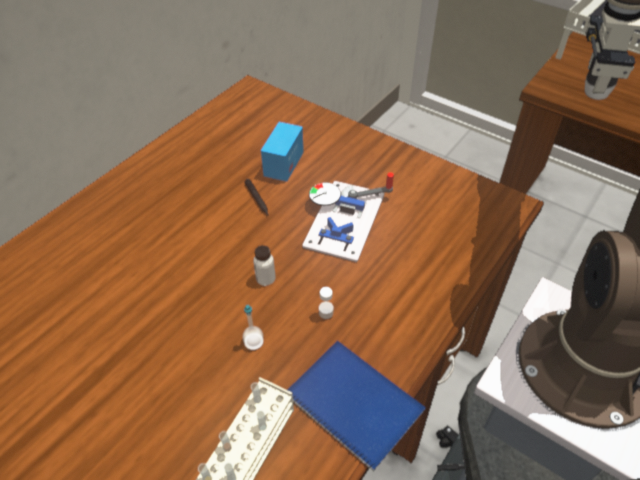

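View pics/side0.png

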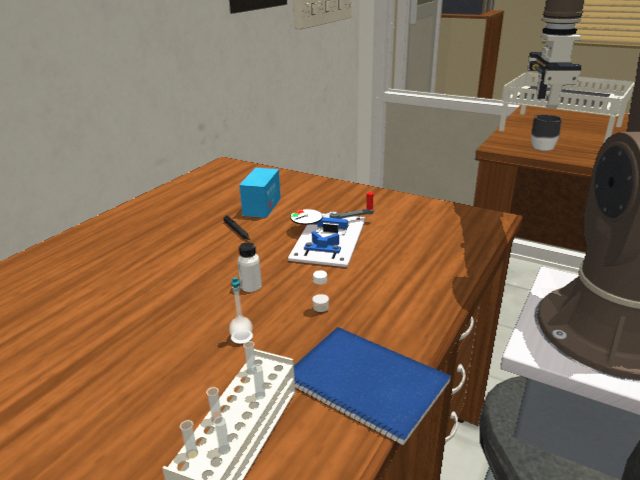

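The scene view shows the bottle at (264,265), vial (326,303), flask (252,330), and clamp (345,215) with its V-jaw toward the viewer and the red knob at (390,181). The side view agrees: bottle (249,268), knob (370,200).

```bash
cat > h.py <<'E'
from cell import *
import numpy as np,cv2
def K(p):
    f=240/np.tan(np.radians(p["vertical_fov"]/2));return f
def ray(p,px):
    d=np.array([(px[0]-p["cx"])/K(p),(px[1]-p["cy"])/K(p),1.]);T=np.array(p["T"]);return T[:3,3],T[:3,:3]@d
def onz(p,px,z):
    o,d=ray(p,px);return (o+d*(z-o[2])/d[2])[:2]
def proj(p,X):
    T=np.array(p["T"]);c=(np.atleast_2d(X)-T[:3,3])@T[:3,:3];return np.c_[p["cx"]+K(p)*c[:,0]/c[:,2],p["cy"]+K(p)*c[:,1]/c[:,2]]
E
python3 - <<'E'
from h import *
s=camera_params("scene");d=camera_params("side")
for n,a,b,z in(("bottle",(264,265),(249,268),.047),("vial",(326,303),(320,291),.039),("flask",(252,332),(240,318),.04),("knob",(390,181),(370,201),.06)):
    print(n,onz(s,a,z).round(3),onz(d,b,z).round(3))
for n,px in(("platecorners",(333,182)),("",(384,192)),("",(357,259)),("",(304,248))):print(n,onz(s,px,.012).round(3))
print("pivot",onz(s,(352,194),.04),"box",onz(s,(285,130),.08).round(3))
E
```

```text
bottle [0.625 0.195] [0.625 0.201]
vial [0.467 0.193] [0.471 0.193]
flask [0.542 0.332] [0.548 0.328]
knob [ 0.54  -0.166] [ 0.542 -0.16 ]
platecorners [ 0.676 -0.127]
 [ 0.555 -0.17 ]
 [0.491 0.043]
 [0.604 0.086]
pivot [ 0.59864258 -0.09484512] box [ 0.843 -0.153]
```

Request:
jog_arm([
  [[0.035, -0.02, 0, 0, 0, -0.1, -1], [0.07, -0.04, 0, 0, 0, -0.2, -1], [0.105, -0.06, 0, 0, 0, -0.3, -1], [0.14, -0.08, 0, 0, 0, -0.4, -1], [0.175, -0.1, 0, 0, 0, -0.5, -1], [0.21, -0.12, 0, 0, 0, -0.6, -1], [0.245, -0.14, 0, 0, 0, -0.7, -1], [0.28, -0.16, -0.01, 0, 0, -0.8, -1], [0.315, -0.18, -0.01, 0, 0, -0.9, -1], [0.35, -0.2, -0.02, 0, 0, -1.0, -1]],
])

```text
clock: 2.03
position: [0.493, -0.2436, 0.2461]
ee_rot: [-2.377, -2.052, 0.001]
force: [0.9, -0.0, 0.0]
width: 1.002
gripper_force: 0.0
```

Request:
jog_arm([
  [[0.035, 0.018, 0, 0, 0, -0.1, -1], [0.07, 0.036, 0, 0, 0, -0.2, -1], [0.105, 0.054, 0, 0, 0, -0.3, -1], [0.14, 0.075, 0, 0, 0, -0.4, -1], [0.158, 0.085, 0, 0, 0, -0.45, -1], [0.158, 0.085, 0, 0, 0, -0.45, -1], [0.158, 0.085, 0, 0, 0, -0.45, -1]],
])

```text
clock: 2.62
position: [0.6011, -0.1007, 0.2464]
ee_rot: [-1.863, -2.529, -0.0]
force: [-0.5, -0.5, -0.2]
width: 1.0
gripper_force: 0.0
```

```bash
python3 - <<'E'
from h import *
o=observe();print(o["position"],o["ee_rot"],o["clock"],o["joints"])
im=get_image("wrist");cv2.imwrite("pics/w1.png",im[:,:,::-1])
np.save("w1.npy",camera_params("wrist"),allow_pickle=True)
E
```

```text
[ 0.60105811 -0.10071608  0.24641901] [-1.86291953e+00 -2.52897457e+00 -3.62759509e-04] 2.6167 [ 0.39247227  0.43868825 -0.45600096  1.55501579  0.20188007  1.19524385
  0.2006239 ]
```

View pics/w1.png

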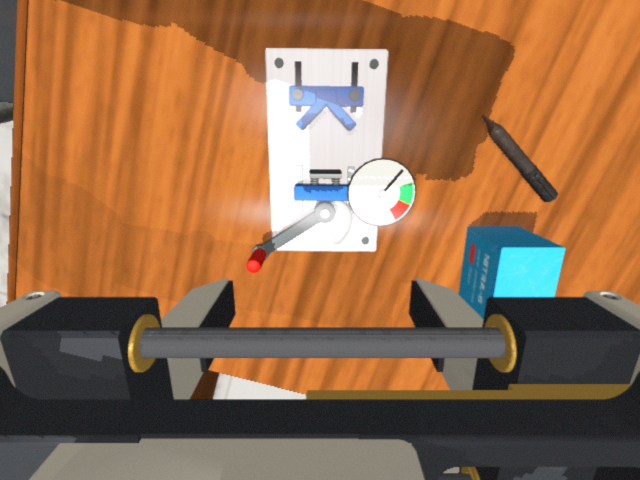

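The plate's corners are at (266,49), (387,49), (375,251) and (270,251); V-jaw around (326,110), pad (325,173), pivot (325,212), knob (256,262), dial (381,192). I zoom in.

```bash
python3 - <<'E'
from h import *
im=cv2.imread("pics/w1.png")
c=im[40:280,235:425];cv2.imwrite("pics/w1c.png",cv2.resize(c[40:190],None,fx=4.2,fy=4.0,interpolation=cv2.INTER_CUBIC))
p=np.load("w1.npy",allow_pickle=True).item()
C=np.array([onz(p,x,.012) for x in((266,49),(387,49),(375,251),(270,251))]);print(C.round(4),C.mean(0))
for e in((0,1),(1,2),(2,3),(3,0)):
    v=C[e[1]]-C[e[0]];print(np.linalg.norm(v),np.degrees(np.arctan2(v[1],v[0])))
print("piv",onz(p,(325,212),.043),"knob",onz(p,(254,268),.078))
E
```

```text
[[ 0.4951  0.0406]
 [ 0.616   0.0778]
 [ 0.6797 -0.1364]
 [ 0.5549 -0.1748]] [ 0.58644677 -0.04819013]
0.1265204998443154 17.06712793923785
0.2234488920844424 -73.44234998350635
0.13055022588220283 -162.90852182430876
0.22357651139324117 105.52506962807196
piv [ 0.60335098 -0.10092512] knob [ 0.5472221  -0.17295189]
```

View pics/w1c.png

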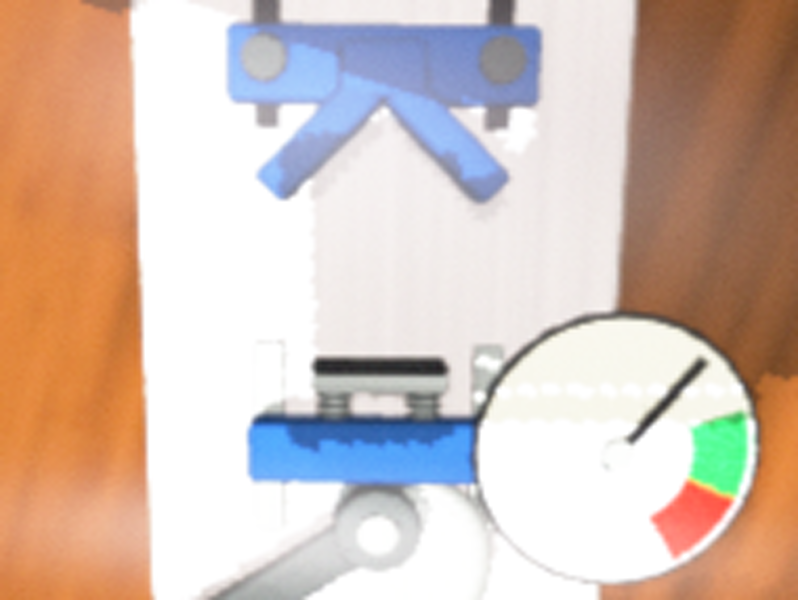

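The zoom shows the V-jaw vertex at crop (384,97), pad front edge at crop row 360, hub at (377,535), and the dial pointer at zero (white), with green then red clockwise.

```bash
python3 - <<'E'
from h import *
p=np.load("w1.npy",allow_pickle=True).item()
f=lambda u,v:(235+u/4.2,80+v/4.0)
a=np.radians(106.6);ex=np.array([np.cos(a),np.sin(a)]);ey=np.array([-ex[1],ex[0]])
V=onz(p,f(384,97),.038);P=onz(p,f(380,359),.034);H=onz(p,f(377,535),.043)
O=H+.075*ex
for n,x in(("V",V),("P",P),("H",H),("knob",onz(p,(254,268),.078)),("platecenter",np.array([.5864,-.0482]))):print(n,x.round(4),"clamp",((x-O)@ex).round(4),((x-O)@ey).round(4))
sx=(V-O)@ex-.0297;px=(P-O)@ex
print("seat",sx,"pad",px,"gap",sx-px-.021)
mid=(sx+px+.021)/2
for n,cc in(("mid",mid),("seat",sx)):print(n,O+cc*ex, V+(cc-(V-O)@ex)*ex)
k=onz(p,(254,268),.078)-H;print("lever ang",np.degrees(np.arctan2(k[1],k[0])),np.linalg.norm(k),"q",np.arctan2(k[1],k[0])%(2*np.pi)-a-2.094)
# bottle
for c in("scene","side"):
    q=camera_params(c);get_image(c);m=silhouettes("bottle",c)[0]["mask"];ys,xs=np.nonzero(m)
    # fit cylinder centre by silhouette
    ext=lambda X:(lambda P:[P[:,0].min(),P[:,0].max(),P[:,1].min(),P[:,1].max()])(proj(q,np.array([[X[0]+.021*np.cos(t),X[1]+.021*np.sin(t),z] for t in np.linspace(0,6.28,40) for z in(0,.065)]+[[X[0]+.014*np.cos(t),X[1]+.014*np.sin(t),.093] for t in np.linspace(0,6.28,40)])))
    from scipy.optimize import least_squares
    r=least_squares(lambda X:np.array(ext(X))-[xs.min()-.0,xs.max()+1,ys.min(),ys.max()+1],[.625,.198],diff_step=1e-3)
    print(c,r.x.round(4),r.fun.round(1))
E
```

```text
V [0.5718 0.0057] clamp 0.0382 -0.0005
P [ 0.5906 -0.0577] clamp -0.028 -0.0003
H [ 0.6037 -0.1029] clamp -0.075 -0.0
knob [ 0.5472 -0.173 ] clamp -0.126 0.0741
platecenter [ 0.5864 -0.0482] clamp -0.0177 0.0009
seat 0.008458747899198153 pad -0.027969445470970564 gap 0.015428193370168711
mid [ 0.58204566 -0.03030281] [ 0.58252453 -0.03016006]
seat [ 0.57984184 -0.02291022] [ 0.5803207  -0.02276746]
lever ang -128.86561600998425 0.08998135204163225 q 0.07953503256868855
scene [0.6247 0.1948] [-0.7  0.7 -0.5  0.5]
side [0.6299 0.1954] [-0.3  0.3 -0.3  0.2]
```

Request:
jog_arm([
  [[0.036, 0.02, 0, 0, 0, 0, -1], [0.072, 0.04, 0, 0, 0, 0, -1], [0.108, 0.06, 0, 0, 0, 0, -1], [0.144, 0.08, 0, 0, 0, 0, -1], [0.175, 0.1, 0, 0, 0, 0, -1], [0.18, 0.112, 0, 0, 0, 0, -1], [0.18, 0.112, 0, 0, 0, 0, -1], [0.18, 0.112, 0, 0, 0, 0, -1]],
])

```text
clock: 3.53
position: [0.6548, 0.1024, 0.2465]
ee_rot: [1.866, 2.527, -0.001]
force: [-0.7, 0.1, -0.4]
width: 1.002
gripper_force: 0.0
```

```bash
python3 - <<'E'
from h import *
from scipy.optimize import least_squares
o=observe();print(o["position"],o["ee_rot"],o["clock"])
q=camera_params("wrist");im=get_image("wrist");cv2.imwrite("pics/w2.png",im[:,:,::-1])
for d in silhouettes("bottle","wrist"):
    m=d["mask"];ys,xs=np.nonzero(m);print(d["p"],d["pixel"],m.sum(),xs.min(),xs.max(),ys.min(),ys.max())
    t=np.linspace(0,6.28,40);
    def ext(X):
        P=proj(q,np.vstack([np.c_[X[0]+r*np.cos(t),X[1]+r*np.sin(t),0*t+z] for r,z in((.021,0),(.021,.065),(.014,.093))]));return np.r_[P.min(0),P.max(0)]
    r=least_squares(lambda X:ext(X)-[xs.min(),ys.min(),xs.max()+1,ys.max()+1],[.625,.198],diff_step=1e-3);print(r.x,r.fun.round(1))
    B=r.x-o["position"][:2];R=cv2.Rodrigues(o["ee_rot"])[0];print("tool delta",R.T@np.r_[B,0])
E
```

```text
[0.65475295 0.10242154 0.24649762] [ 1.86610394e+00  2.52704951e+00 -9.90108292e-04] 3.5333
0.61 [323.1, 122.5] 1516 304 346 98 142
[0.63012693 0.19378896] [-0.4 -0.7  0.4  0.7]
tool delta [ 9.45686761e-02  3.34787396e-03 -5.22060237e-05]
```

View pics/w2.png

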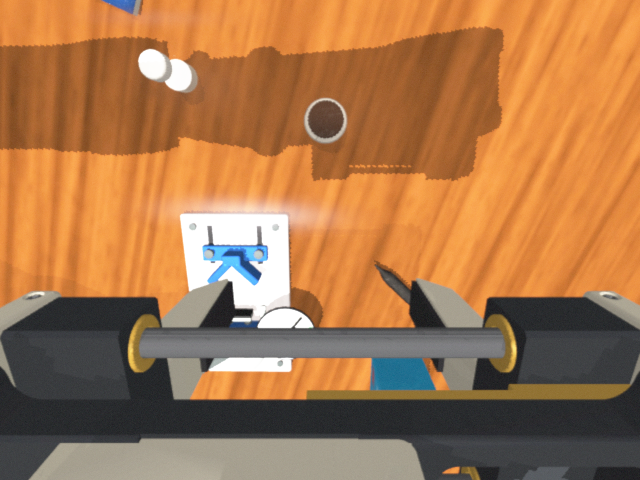

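The wrist view shows the bottle's cap at (326,121), unobstructed, with the vial far left at (165,70).

Request:
jog_arm([
  [[0.035, 0.001, 0, 0, 0, 0, -1], [0.07, 0.002, 0, 0, 0, 0, -1], [0.0946, 0.0033, 0, 0, 0, 0, -1], [0.0946, 0.0033, 0.03, 0, 0, 0, -1], [0.0946, 0.0033, 0.065, 0, 0, 0, -1], [0.0946, 0.0033, 0.1, 0, 0, 0, -1], [0.0946, 0.0033, 0.135, 0, 0, 0, -1], [0.0946, 0.0033, 0.17, 0, 0, 0, -1], [0.0946, 0.0033, 0.2, 0, 0, 0, -1], [0.0946, 0.0033, 0.2095, 0, 0, 0, -1]],
], force=12)

```text
clock: 4.47
position: [0.6276, 0.1904, 0.0327]
ee_rot: [-1.868, -2.523, 0.01]
force: [-0.9, -0.6, 0.3]
width: 0.999
gripper_force: 0.0
```

Request:
jog_arm([
  [[0, 0, 0, 0, 0, 0, 0], [0, 0, 0, 0, 0, 0, 0.1], [0, 0, 0, 0, 0, 0, 0.4], [0, 0, 0, 0, 0, 0, 0.6], [0, 0, 0, 0, 0, 0, 1], [0, 0, 0, 0, 0, 0, 1], [0, 0, 0, 0, 0, 0, 1], [0, 0, 0, 0, 0, 0, 1]],
])

```text
clock: 5.13
position: [0.6301, 0.1944, 0.0376]
ee_rot: [1.866, 2.527, 0.001]
force: [-0.7, -0.3, -0.2]
width: 0.469
gripper_force: 0.0
```

Request:
jog_arm([
  [[0, 0, 0, 0, 0, 0, 1], [0, 0, 0, 0, 0, 0, 1], [0, 0, 0, 0, 0, 0, 1], [0, 0, 0, 0, 0, 0, 1], [0, 0, -0.01, 0, 0, 0, 1], [0, 0, -0.03, 0, 0, 0, 1], [0, 0, -0.055, 0, 0, 0, 1], [0, 0, -0.08, 0, 0, 0, 1], [0, 0, -0.08, 0, 0, 0, 1], [0, 0, -0.08, 0, 0, 0, 1]],
])

```text
clock: 5.97
position: [0.6309, 0.1948, 0.1192]
ee_rot: [1.865, 2.526, 0.004]
force: [0.8, -0.2, -0.8]
width: 0.457
gripper_force: 12.0
```

Request:
jog_arm([
  [[-0.012, -0.007, 0, 0, 0, 0, 1], [-0.036, -0.02, 0, 0, 0, 0, 1], [-0.063, -0.035, 0, 0, 0, 0, 1], [-0.09, -0.05, 0, 0, 0, 0, 1], [-0.117, -0.065, 0, 0, 0, 0, 1], [-0.144, -0.08, 0, 0, 0, 0, 1], [-0.17, -0.095, 0, 0, 0, 0, 1], [-0.19, -0.106, 0, 0, 0, 0, 1], [-0.2006, -0.1118, 0, 0, 0, 0, 1], [-0.2006, -0.1118, 0, 0, 0, 0, 1]],
])

```text
clock: 6.8
position: [0.5805, -0.0349, 0.116]
ee_rot: [-1.872, -2.522, 0.005]
force: [-0.1, 0.4, 0.2]
width: 0.456
gripper_force: 12.0
```

Request:
jog_arm([
  [[0, 0, 0, 0, 0, 0, 1], [0, 0, 0, 0, 0, 0, 1]],
])

```text
clock: 6.97
position: [0.5822, -0.0285, 0.1171]
ee_rot: [-1.863, -2.528, -0.001]
force: [0.8, -0.2, -0.3]
width: 0.452
gripper_force: 12.0
```

```bash
python3 - <<'E'
from h import *
o=observe();print(o["position"],o["ee_rot"],o["clock"],o["width"])
a=np.radians(106.6);ex=np.array([np.cos(a),np.sin(a)]);S=np.array([.5801,-.0228])
R=cv2.Rodrigues(o["ee_rot"])[0];d=np.array([.5823,-.0302])-o["position"][:2];print(R.T@np.r_[d,0])
ims=[]
for c in("scene","side"):
    im=get_image(c);cv2.imwrite(f"pics/{c}3.png",im[:,:,::-1])
    im=im[:,:,::-1][120:270,250:430];ims.append(cv2.resize(im,None,fx=2.2,fy=2.2,interpolation=cv2.INTER_CUBIC))
im=get_image("wrist")[:,:,::-1][100:400,160:500]
ims.append(cv2.resize(im,(374,330)))
cv2.imwrite("pics/c3.png",np.hstack(ims[:2]));cv2.imwrite("pics/w3.png",im)
E
```

```text
[ 0.58222719 -0.02845085  0.11705291] [-1.86313802e+00 -2.52846985e+00 -1.48171574e-03] 6.9667 0.4518396514188624
[-1.69222213e-03 -4.48556994e-04 -2.18811729e-06]
```

View pics/c3.png

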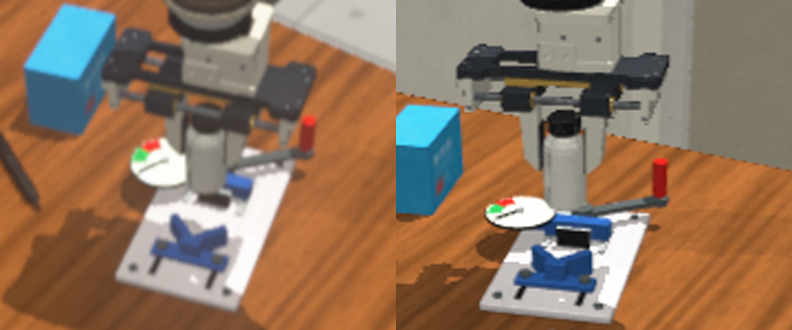

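Both views show the bottle held upright in the fingers above the plate, knob clear of the gripper.

Request:
jog_arm([
  [[0, 0, 0.01, 0, 0, 0, 1], [0, 0, 0.025, 0, 0, 0, 1], [0, 0, 0.04, 0, 0, 0, 1], [0, 0, 0.052, 0, 0, 0, 1], [0, 0, 0.06, 0, 0, 0, 1], [0, 0, 0.064, 0, 0, 0, 1], [0, 0, 0.066, 0, 0, 0, 1], [0, 0, 0.066, 0, 0, 0, 1], [0, 0, 0.066, 0, 0, 0, 1], [0, 0, 0.066, 0, 0, 0, 1]],
])

```text
clock: 7.95
position: [0.5827, -0.0303, 0.0519]
ee_rot: [1.865, 2.527, 0.001]
force: [0.2, 0.3, -0.7]
width: 0.451
gripper_force: 12.0
```

Request:
jog_arm([
  [[0, 0, 0.0005, 0, 0, 0, 1], [0, 0, 0.001, 0, 0, 0, 1], [0, 0, 0.0015, 0, 0, 0, 1], [0, 0, 0.002, 0, 0, 0, 1], [0, 0, 0.002, 0, 0, 0, 1], [0, 0, 0.002, 0, 0, 0, 1]],
])

```text
clock: 8.45
position: [0.5823, -0.0304, 0.0495]
ee_rot: [1.866, 2.527, 0.0]
force: [0.2, -0.2, 3.1]
width: 0.452
gripper_force: 12.0
```

Request:
jog_arm([
  [[0, 0, -0.0005, 0, 0, 0, 0], [0, 0, -0.0005, 0, 0, 0, -0.2], [0, 0, -0.0005, 0, 0, 0, -0.4], [0, 0, -0.0005, 0, 0, 0, -0.6], [0, 0, -0.0005, 0, 0, 0, -0.8], [0, 0, -0.0005, 0, 0, 0, -0.8], [0, 0, -0.01, 0, 0, 0, -0.8], [0, 0, -0.03, 0, 0, 0, -0.8], [0, 0, -0.06, 0, 0, 0, -0.8], [0, 0, -0.09, 0, 0, 0, -0.8]],
])

```text
clock: 9.28
position: [0.5815, -0.0302, 0.1403]
ee_rot: [-1.865, -2.527, 0.001]
force: [1.4, 0.3, -0.0]
width: 0.899
gripper_force: 0.0
```

Request:
jog_arm([
  [[-0.012, -0.007, 0, 0, 0, 0.1, -0.8], [-0.026, -0.015, 0, 0, 0, 0.2, -0.8], [-0.04, -0.024, 0, 0, 0, 0.3, -0.7], [-0.054, -0.032, 0, 0, 0, 0.4, -0.6], [-0.068, -0.04, 0, 0, 0, 0.5, -0.5], [-0.082, -0.049, 0, 0, 0, 0.6, -0.4], [-0.096, -0.057, 0, 0, 0, 0.7, -0.4], [-0.11, -0.065, 0, 0, 0, 0.8, -0.4], [-0.12, -0.072, 0, 0, 0, 0.9, -0.4], [-0.126, -0.0754, 0, 0, 0, 0.98, -0.4]],
])

```text
clock: 10.12
position: [0.5467, -0.1748, 0.14]
ee_rot: [2.84, 1.342, -0.0]
force: [0.4, 0.1, 0.8]
width: 0.699
gripper_force: 0.0
```

Request:
jog_arm([
  [[0, 0, 0, 0, 0, 0, -0.4], [0, 0, 0, 0, 0, 0, -0.4]],
])

```text
clock: 10.28
position: [0.5474, -0.1729, 0.1398]
ee_rot: [2.834, 1.355, 0.001]
force: [0.6, 0.7, 0.3]
width: 0.701
gripper_force: 0.0
```

```bash
python3 - <<'E'
from h import *
o=observe();print(o["position"],o["ee_rot"],o["clock"],o["width"],o["joints"])
q=camera_params("wrist");im=get_image("wrist");cv2.imwrite("pics/w4.png",im[:,:,::-1])
R=cv2.Rodrigues(o["ee_rot"])[0]
for n in("lever_knob","bottle"):
  for d in silhouettes(n,"wrist")[:2]:
    X=onz(q,d["pixel"],.065);print(n,d["p"],d["pixel"],X,(R.T@np.r_[X-o["position"][:2],0]).round(4))
K=np.array([.5472,-.173]);print("knob delta",R.T@np.r_[K-o["position"][:2],0], proj(q,np.array([[.5472,-.173,.078]])))
s=camera_params("scene");d=camera_params("side")
print("box bottom",onz(s,(281,179),0));[print(z,onz(s,(283,157),z),onz(d,(272,192),z)) for z in(.05,.07,.09,.11)]
E
```

```text
[ 0.5473823  -0.17285497  0.13979498] [2.83416579e+00 1.35481387e+00 7.94909822e-04] 10.2833 0.7011487953448355 [ 0.37696569  0.45270746 -0.22619414  1.79037083  0.12428885  0.91177365
 -0.58236439]
lever_knob 0.67 [324.7, 131.4] [ 0.60095963 -0.10880735] [0.0835 0.0015 0.    ]
bottle 0.86 [216.1, 44.1] [ 0.58083944 -0.02649909] [ 0.1349 -0.0659  0.    ]
knob delta [-2.27346529e-04 -5.07891779e-05 -1.01698221e-07] [[322.3768125  256.62325664]]
box bottom [ 0.79574128 -0.07034511]
0.05 [ 0.80547964 -0.0950548 ] [ 0.79218176 -0.1155025 ]
0.07 [ 0.78994728 -0.07737259] [ 0.76434821 -0.07813096]
0.09 [ 0.77441492 -0.05969038] [ 0.73651467 -0.04075942]
0.11 [ 0.75888256 -0.04200817] [ 0.70868112 -0.00338788]
```

View pics/w4.png

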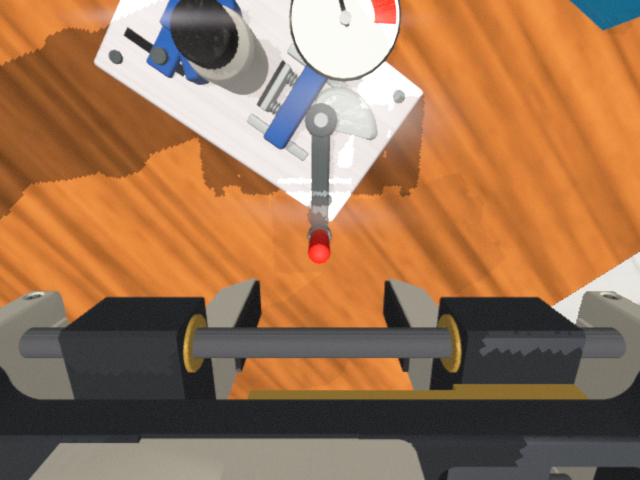

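Bottle stands on the plate between pad and V-jaw, cap at (203,30); the knob top is at (319,252), centred between the fingers; the dial is partly in view at the top.

Request:
jog_arm([
  [[0.0015, -0.001, 0.02, 0, 0, 0, -0.4], [0.0015, -0.0015, 0.05, 0, 0, 0, -0.4], [0.0015, -0.0015, 0.075, 0, 0, 0, -0.4], [0.0015, -0.0015, 0.088, 0, 0, 0, -0.4], [0.0015, -0.0015, 0.09, 0, 0, 0, 0], [0.0015, -0.0015, 0.09, 0, 0, 0, 0.4], [0.0015, -0.0015, 0.09, 0, 0, 0, 0.6], [0.0015, -0.0015, 0.09, 0, 0, 0, 0.7], [0.0015, -0.0015, 0.09, 0, 0, 0, 1], [0.0015, -0.0015, 0.09, 0, 0, 0, 1]],
], force=15)

```text
clock: 11.27
position: [0.5477, -0.171, 0.0502]
ee_rot: [2.835, 1.352, 0.002]
force: [-0.6, -0.2, 0.6]
width: 0.313
gripper_force: 0.0
```

Request:
jog_arm([
  [[0, 0, 0, 0, 0, 0, 1], [0, 0, 0, 0, 0, 0, 1], [0, 0, 0, 0, 0, 0, 1]],
])

```text
clock: 11.52
position: [0.5471, -0.1709, 0.0496]
ee_rot: [2.836, 1.352, 0.0]
force: [-0.8, 0.8, 4.2]
width: 0.169
gripper_force: 15.0
```

```bash
cat > arc.py <<'E'
from h import *
import sys
o=observe();print(o["position"],o["clock"],o["width"],o["force"],o["ft_torque"])
R=cv2.Rodrigues(o["ee_rot"])[0];H=np.array([.6037,-.1029]);p=o["position"][:2]
v=p-H;th=np.arctan2(v[1],v[0]);q=th%(2*np.pi)-np.radians(106.6)-2.094
print("q",q,"r",np.linalg.norm(v),"toolx-vs-inward",np.degrees(np.arctan2(R[1,0],R[0,0])-np.arctan2(-v[1],-v[0])))
def rows(step,n):
    for i in range(1,n+1):
        t=th+step*i;X=H+.09*np.array([np.cos(t),np.sin(t)]);d=R.T@np.r_[X-p,0];print([round(float(d[0]),4),round(float(d[1]),4),0,0,0,round(-step*i,3),1])
if len(sys.argv)>1:rows(float(sys.argv[1]),int(sys.argv[2]))
E
python3 arc.py .09 10
```

```text
[ 0.54708824 -0.1708755   0.04959485] 11.5167 0.1691614415906663 [-0.84651504  0.83211885  4.22657393] [ 0.08318324  0.25756879 -0.01099861]
q 0.06342928981929807 r 0.08846219375217568 toolx-vs-inward 0.76495772592097
[-0.0013, 0.0081, 0, 0, 0, -0.09, 1]
[-0.0003, 0.0161, 0, 0, 0, -0.18, 1]
[0.0014, 0.024, 0, 0, 0, -0.27, 1]
[0.0038, 0.0318, 0, 0, 0, -0.36, 1]
[0.0069, 0.0392, 0, 0, 0, -0.45, 1]
[0.0106, 0.0464, 0, 0, 0, -0.54, 1]
[0.015, 0.0532, 0, 0, 0, -0.63, 1]
[0.02, 0.0596, 0, 0, 0, -0.72, 1]
[0.0255, 0.0655, 0, 0, 0, -0.81, 1]
[0.0316, 0.0709, 0, 0, 0, -0.9, 1]
```

Request:
jog_arm([
  [[0.0004, 0.008, -0.001, 0, 0, -0.09, 1], [0.0014, 0.0159, -0.001, 0, 0, -0.18, 1], [0.0032, 0.0238, -0.001, 0, 0, -0.27, 1], [0.0057, 0.0315, -0.001, 0, 0, -0.36, 1], [0.0089, 0.0389, -0.001, 0, 0, -0.45, 1], [0.0128, 0.046, -0.001, 0, 0, -0.54, 1], [0.0172, 0.0527, -0.001, 0, 0, -0.63, 1], [0.0222, 0.0591, -0.001, 0, 0, -0.72, 1], [0.0278, 0.0649, -0.001, 0, 0, -0.81, 1], [0.034, 0.0704, -0.001, 0, 0, -0.9, 1]],
])

```text
clock: 12.35
position: [0.6223, -0.1896, 0.0497]
ee_rot: [-1.96, -2.453, 0.003]
force: [-2.8, -0.7, 0.5]
width: 0.169
gripper_force: 15.0
```

```bash
cat >> arc.py <<'E'
im=get_image("wrist");n=sys.argv[3];cv2.imwrite(f"pics/{n}.png",im[:,:,::-1])
E
python3 arc.py .07 6 w5
```

```text
[ 0.62234428 -0.18959892  0.04973272] 12.35 0.16931007314210364 [-2.75243437 -0.70748298  0.49622663] [-0.09305544  0.44269177 -0.07909681]
q 0.9696883882847795 r 0.08868095813013613 toolx-vs-inward 0.6049317571242177
[-0.0012, 0.0063, 0, 0, 0, -0.07, 1]
[-0.0006, 0.0126, 0, 0, 0, -0.14, 1]
[0.0005, 0.0188, 0, 0, 0, -0.21, 1]
[0.0019, 0.0249, 0, 0, 0, -0.28, 1]
[0.0038, 0.0309, 0, 0, 0, -0.35, 1]
[0.0061, 0.0368, 0, 0, 0, -0.42, 1]
```

View pics/w5.png

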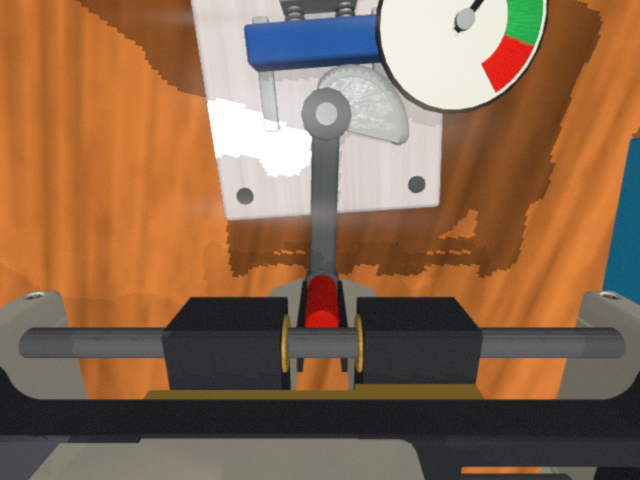

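Knob is gripped at (321,300), lever being turned; dial centre at (464,18), pointer still pointing at white (up-right), green then red clockwise of it.

Request:
jog_arm([
  [[0.0002, 0.0062, 0, 0, 0, -0.07, 1], [0.0009, 0.0124, 0, 0, 0, -0.14, 1], [0.0019, 0.0185, 0, 0, 0, -0.21, 1], [0.0034, 0.0245, 0, 0, 0, -0.28, 1], [0.0054, 0.0304, 0, 0, 0, -0.35, 1], [0.007, 0.0345, 0, 0, 0, -0.4, 1], [0.007, 0.0345, 0, 0, 0, -0.4, 1]],
])

```text
clock: 12.98
position: [0.6557, -0.1753, 0.0498]
ee_rot: [1.439, 2.792, -0.001]
force: [3.5, -3.7, -3.8]
width: 0.174
gripper_force: 15.0
```

```bash
python3 arc.py .04 5 w6
```

```text
[ 0.65568292 -0.17533467  0.04983554] 12.9833 0.17378092503957188 [ 3.51307331 -3.65144419 -3.79070933] [-0.60040812 -0.81844434 -0.02178258]
q 1.3803433288146159 r 0.0891571949109542 toolx-vs-inward -0.21132198721879908
[-0.0008, 0.0036, 0, 0, 0, -0.04, 1]
[-0.0005, 0.0072, 0, 0, 0, -0.08, 1]
[-0.0002, 0.0108, 0, 0, 0, -0.12, 1]
[0.0004, 0.0143, 0, 0, 0, -0.16, 1]
[0.001, 0.0179, 0, 0, 0, -0.2, 1]
```

View pics/w6.png

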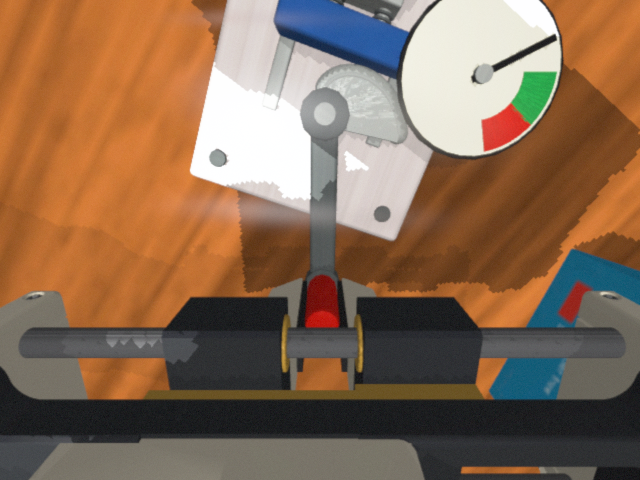

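Dial now fully visible: centre (484,74), pointer tip (556,38), still white about 0.4 rad short of the green edge (556,72). I need about 0.19 rad more lever.

Request:
jog_arm([
  [[0.0, 0.0036, 0, 0, 0, -0.04, 1], [0.0002, 0.0072, 0, 0, 0, -0.08, 1], [0.0006, 0.0108, 0, 0, 0, -0.12, 1], [0.0011, 0.0141, 0, 0, 0, -0.16, 1], [0.0015, 0.0164, 0, 0, 0, -0.185, 1], [0.0015, 0.0164, 0, 0, 0, -0.185, 1], [0.0015, 0.0164, 0, 0, 0, -0.185, 1]],
])

```text
clock: 13.62
position: [0.6678, -0.1652, 0.0499]
ee_rot: [1.181, 2.91, -0.002]
force: [3.7, -5.4, -5.8]
width: 0.17
gripper_force: 15.0
```

```bash
python3 arc.py .04 0 w7
```

```text
[ 0.66781892 -0.1652115   0.04989217] 13.6167 0.16990858775106416 [ 3.66281048 -5.41268965 -5.84829438] [-0.88486795 -0.94914972 -0.05382623]
q 1.5575609646186686 r 0.089408947734452 toolx-vs-inward -0.0017115729024979654
```

View pics/w7.png

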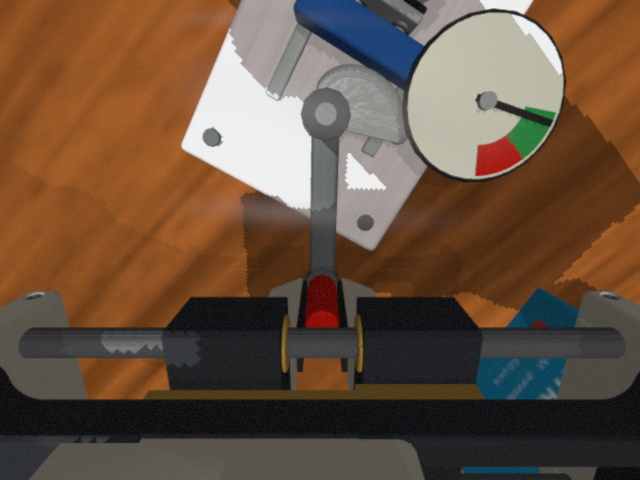

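Pointer (487,100)→(551,123) is about a quarter into the green; a small nudge, then release.

Request:
jog_arm([
  [[0.0, 0.0018, 0, 0, 0, -0.02, 1], [0.0001, 0.0034, 0, 0, 0, -0.038, 1], [0.0001, 0.0034, 0, 0, 0, -0.038, 1], [0.0001, 0.0034, 0, 0, 0, -0.038, 1], [0.0001, 0.0034, 0, 0, 0, -0.038, 1], [0.0001, 0.0034, 0, 0, 0, -0.038, 0.5], [0.0001, 0.0034, 0, 0, 0, -0.038, 0.2], [0.0001, 0.0034, 0, 0, 0, -0.038, 0], [0.0001, 0.0034, 0, 0, 0, -0.038, 0], [0.0001, 0.0034, 0, 0, 0, -0.038, 0]],
])

```text
clock: 14.5
position: [0.67, -0.1607, 0.0504]
ee_rot: [-1.12, -2.935, -0.0]
force: [-0.7, -0.2, -0.0]
width: 0.474
gripper_force: 0.0
```

Request:
jog_arm([
  [[0, 0, 0, 0, 0, 0, 0], [0, 0, -0.015, 0, 0, 0, 0], [0, 0, -0.045, 0, 0, 0, 0], [0, 0, -0.08, 0, 0, 0, 0], [-0.03, 0, -0.11, 0, 0, 0, 0], [-0.06, 0, -0.13, 0, 0, 0, 0], [-0.06, 0, -0.13, 0, 0, 0, 0], [-0.06, 0, -0.13, 0, 0, 0, 0], [-0.06, 0, -0.13, 0, 0, 0, 0]],
])

```text
clock: 15.25
position: [0.7143, -0.2004, 0.1803]
ee_rot: [-1.119, -2.935, -0.001]
force: [-0.8, 0.6, -0.7]
width: 0.497
gripper_force: 0.0
```

```bash
python3 arc.py 0 0 w8; python3 - <<'E'
import cv2,numpy as np
from h import *
a=cv2.imread("pics/w8.png")[0:300,150:600];s=get_image("side")[150:350,220:400,::-1]
cv2.imwrite("pics/c8.png",np.hstack([cv2.resize(a,(490,327)),cv2.resize(s,(294,327),interpolation=cv2.INTER_CUBIC)]))
E
```

```text
[ 0.71431183 -0.20040925  0.18028433] 15.25 0.49736309287422825 [-0.81813106  0.58031729 -0.69205759] [ 0.08348354 -0.13098407 -0.01432973]
q 1.6061397232828818 r 0.14745518351393377 toolx-vs-inward -0.3478871822087817
```

View pics/c8.png

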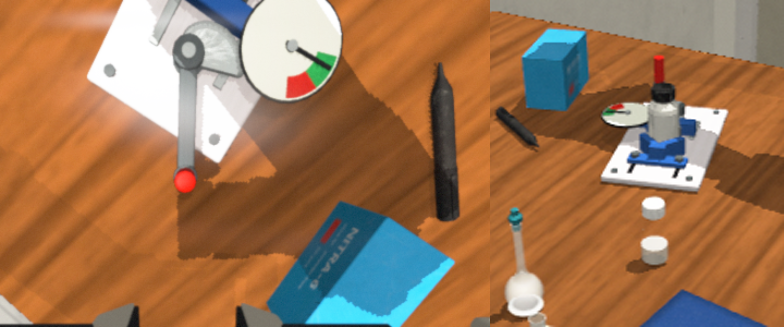

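The pointer sits mid-green. The bottle is upright in the V-jaw, the vial and flask are where they were, and the gripper is clear.

```bash
python3 -c "
from cell import *
print(sign_off())"
```

```text
the job is handed in; nothing more can be done
None
```

The job is handed in at about 15 s on the robot's clock: the bottle stands upright on the plate, clamped against the V-jaw, the dial pointer rests in the green and never reached the red, and I did not touch the vial or flask.

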